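Index the ring to the gas nozzle

ROBOT

A 6-joint arm with a two-finger parallel gripper is mounted at the origin on a cart in front of the work surface, level with it; the furniture and walls round the work are solid. World frame = base frame: x ahead of the robot, y to its left, z up, the work surface at z = 0. Lengths are in m, angles in degrees, forces in N, time in s.
With the tool pointing down it reaches from about 0.4 to 0.925 m from the base axis. Payload 12.5 kg.
Tool frame: the origin (TCP) lies at the very end of the fingers, on their centre line; the grasp point (between the pads) lies ctrl.hold_point_z behind it (ctrl.hold_point_z is the distance from the TCP to the grasp point, in m); z points along the fingers, y is the direction in which the jaws open and shut (so a half turn about z gives the same grasp; the last joint's range is limited). The gripper opens to 95 mm and grips with 3 to 60 N. Pads are 20 mm wide; open, the fingers measure 119 mm over their backs; the gripper's body (75 mm by 180 mm) begins 59 mm behind the grasp point.
Start: joints at [68.09, 28.126, 89.318, -0, 62.55, -6.05], TCP at [0.171, 0.601, 0.215] pointing down, gripper open.
Joint ranges: [-177.58, 177.58], [-47.91, 125.51], [2.72, 160], [-65.01, 245.01], [3.68, 167.84], [-153.87, 153.87]. Speed limits (degrees/s): [127.2, 127.2, 159.86, 180, 180, 180].

INTERFACE

Orientations are given as [roll, pitch, yaw] about the fixed x, y, z axes, in that order (R = Rz(yaw) Ry(pitch) Rx(roll)).
In Python, from workcell import ctrl gives the robot as it stands.
- The arm moves only by the shell command python3 -m inch 'ROWS' [OPENING]. ROWS is JSON, a list of rows, each a list of 6 numbers: the shift along the tool's x, y, z in m, then the turn, a rotation vector about the tool's x, y, z in rad. In form: [[dx, dy, dz, rx, ry, rz], ...]. A call has 1 to 10 rows; each row shifts and turns the pose as measured when the row begins, along the tool's axes as they then stand; what a row does not reach is not made up. A row lasts 1/12 s, in which the tool goes at most 41.7 mm and 7.16 degrees, less where a joint would pass 70% of its speed; a pose out of reach is approached as far as the arm can. A call with a gripper value outside its range is refused whole. OPENING is the opening, from 0 (shut) to 1 (fully open), set as the call begins (- or left out, the last holds). The fingers move at their own pace and stop on an object; the grip force is fixed at half the most. Time passes only in rows, so rows that do not move let the fingers close. It gives the time, the measured TCP pose, the force and the opening at its end, in the units of the state.
- ctrl.read_state(): the state, without advancing time (a new reading comes with each control period).
- ctrl.camera(name): name is "side" or "top"; returns the picture (420x560x3 uint8, red, green, blue); there is no depth.
- ctrl.calibration(name): a dict with "camera_matrix" (3x3 intrinsics, pixels), "extrinsics" (4x4, takes a point from camera to world coordinates). Camera axes: x right, y down, z forward; pixel columns grow to the right and rows downward; lengths in m; the calibration is good to about 2 mm. A picture is of the moment at which its call begins. calibration takes no time and is no camera call.
- ctrl.close_job(): hands the job in, once; it reports no verdict.
The state is a dict: "time_s": time; "joint_positions": joint angles; "qd": joint speeds; "tau": joint torques, N m; "tcp_pos": TCP position; "ee_rot": TCP orientation; "contact_force": force on the tool from outside, world axes, zero at the start; "ft_torque": the same for the moment, N m; "gripper_width": finger opening in m.
Only numpy, scipy, OpenCV 4.12 (cv2) and the standard library are available. Lean on these libraries where they do the work, as an engineer would, in place of code of your own. Each camera call takes 0.05 s, during which the arm holds its last target.

TASK

On the small welding turntable, push round one of the wheel's spokes with a fingertip until the dish with the stone-set finger ring stands at the welding station: in line with the stand's foot bar, on the side of the nozzle post. Then, with a fingertip, push the swung-out nozzle arm round to its stop, so that its tip stands over the ring. Only push: lift and carry nothing, leave the pieces in their dishes without touching them, and do not disturb the things standing round about.

Things in the scene. Friction and masses are not known exactly. Their poses are not given: they have to be found in the camera images.
- stand: Fixed stand of the turntable. Origin on the wheel's vertical axis at the work surface, z up; +x runs along the 30 mm wide, 10 mm high grey foot bar to the nozzle post (14 mm thick, 130 mm from the wheel axis). Post and pivot reach 91 mm up. Keep the arm clear of the microscope, whose head overhangs the board left of y = 0.
- station (a point): Point of the fixed stand on its +x axis, 55 mm from the wheel axis, 48 mm above the surface (dish-floor height): the centre of a dish that stands at the welding station.
- wheel: Turntable wheel on a vertical axis; turns both ways, over a full turn, against 0.15 N m of friction and stays where left. Origin on the axis at the work surface, axes turn with it. Aluminium plate, radius 78 mm, 30 to 46 mm above the surface; four dishes (see dish) and four spokes (see spoke).
- dish (a point): Floor centre of one of the four round steel dishes, the one on the wheel's +x; the others lie on its +y, -x and -y. Each is 55 mm from the axis, inner radius 16 mm, floor 48 mm and rim 52 mm above the surface.
- spoke (a point): Centre of the 16 mm black ball that ends one of the four spokes, 112 mm from the axis, 37 mm above the surface, at 45 degrees (anticlockwise from above) from the wheel's +x; the others at 135, 225 and 315. Each spoke is a level round bar of 10 mm diameter from plate to ball, free below down to the surface, but for the foot bar.
- ring: Loose stone-set finger ring, 22 x 25 x 6 mm, lying flat in one of the dishes. Origin at the centre of its underside.
- pendant: Loose square brass plate, 18 x 18 x 4 mm with a small lug, in another dish. Origin at the centre of its underside.
- blank: Loose round brass disc without hole, 22 mm diameter, 6 mm high, in another dish (the fourth dish is empty). Origin at the centre of its underside.
- nozzle_arm (a joint): Swing angle of the nozzle arm about the vertical post, 0 to 1.4 rad (friction about 0.06 N m, stays where it is left). At 1.4, its stop, the arm lies above the foot bar and points from the post at the wheel axis (the stand's -x); at smaller values it is swung out towards the stand's -y by (1.4 - value), so that seen from above it turns clockwise to go in.
- nozzle_tip (a point): Lower end of the brass nozzle: 75 mm from the post's axis, 64 mm above the surface. The arm is a level round bar of 10 mm diameter, centre 82 mm above the surface, from the post to the nozzle; the nozzle (13 mm thick) hangs from its end.
- solder_spool: Loose spool, 46 mm diameter, 32 mm high, bystander. Origin at the centre of its underside.
- wax_block: Loose blue block, 38 x 52 x 26 mm, bystander. Origin at the centre of its underside.
- tweezers: Loose tweezers, 12 x 124 x 9 mm, bystander. Origin at the centre of the underside.
- ring_box: Loose dark red box, 61 x 52 x 41 mm, bystander. Origin at the centre of its underside.
- touchstone: Loose black stone bar, 18 x 45 x 9 mm, bystander. Origin at the centre of its underside.

How it is judged:
By the outcome, as a careful person would: the job done as asked, in the order asked, and still so for the second after the job is handed in, with the robot touching nothing.
It also fails if it takes over 64 s, if anything falls off the work surface, if the arm or the gripper's body presses on something with over 40 N, if the wrist force passes 120 N, or if a joint passes its speed limit or range.

## Working session

There is one attempt and no reset: what is moved stays moved. The work goes in short steps, Python scripts to look and compute and a shell command to move; the robot and the scene stay as the last step left them, time stands still between calls to the robot, and variables do not carry over. Pictures are saved under pics/ and viewed, and the job is handed in when it is done.

```bash
ls; mkdir -p pics; python3 - <<'E'
from workcell import ctrl
import cv2
print(ctrl.read_state(), ctrl.hold_point_z)
for n in("side","top"):
    cv2.imwrite(f"pics/{n}0.png",ctrl.camera(n)[:,:,::-1]); print(ctrl.calibration(n))
E
```

```text
pics
{'time_s': 0.0, 'joint_positions': array([ 6.80903146e+01,  2.81635369e+01,  8.93507848e+01,  1.05602353e-03,
        6.25492358e+01, -6.04927500e+00]), 'qd': array([-0.09935294,  0.03252378,  0.11812748, -0.0457334 ,  0.0487116 ,
       -0.00127309]), 'tau': array([-2.16543827e-03, -6.12627983e+01, -2.58175278e+01,  6.91377791e-02,
        4.83179174e-02, -1.04525491e-04]), 'tcp_pos': array([0.17067736, 0.60098502, 0.21406441]), 'ee_rot': array([-1.79936895e+02, -7.62928671e-03,  1.64139098e+02]), 'contact_force': array([-0.24991773,  0.2204583 , -0.34154452]), 'ft_torque': array([0.03050426, 0.04867563, 0.04806028]), 'gripper_width': 0.0944901800990656} 0.0188
{'camera_matrix': array([[458.13974426,   0.        , 277.37906831],
       [  0.        , 458.13974426, 210.9617583 ],
       [  0.        ,   0.        ,   1.        ]]), 'extrinsics': array([[ 0.9999815 ,  0.00149018,  0.00589811,  0.50601284],
       [-0.00370964, -0.61904452,  0.78534713, -1.14822367],
       [ 0.0048215 , -0.78535448, -0.61902754,  0.94517977],
       [ 0.        ,  0.        ,  0.        ,  1.        ]])}
{'camera_matrix': array([[520.10812073,   0.        , 275.8424832 ],
       [  0.        , 520.10812073, 206.63622287],
       [  0.        ,   0.        ,   1.        ]]), 'extrinsics': array([[ 0.00679854, -0.98603269,  0.16641308,  0.32401841],
       [-0.99973964, -0.01032705, -0.02034718, -0.02083321],
       [ 0.02178154, -0.16623143, -0.98584617,  1.2318799 ],
       [ 0.        ,  0.        ,  0.        ,  1.        ]])}
```

View pics/side0.png

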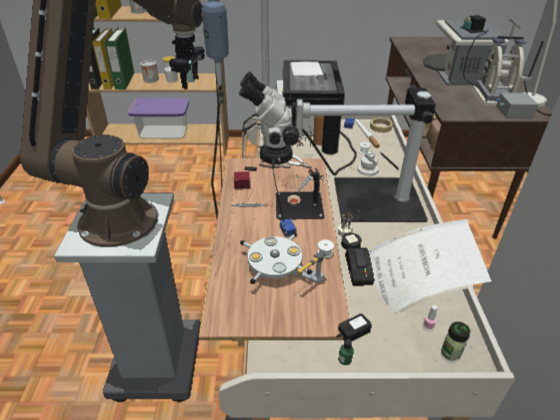

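View pics/top0.png

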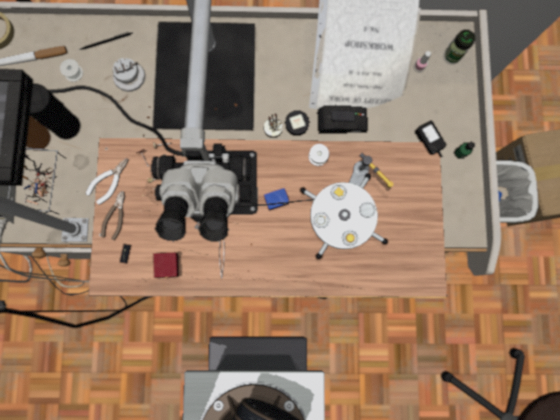

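```bash
python3 - <<'E'
import cv2
a=cv2.imread("pics/top0.png")[130:310,200:400]
cv2.imwrite("pics/top0c.png",cv2.resize(a,None,fx=3.3,fy=3.3,interpolation=cv2.INTER_CUBIC))
a=cv2.imread("pics/side0.png")[150:340,130:380]
cv2.imwrite("pics/side0c.png",cv2.resize(a,None,fx=3,fy=3,interpolation=cv2.INTER_CUBIC))
E
```

```text
(no output)
```

View pics/top0c.png

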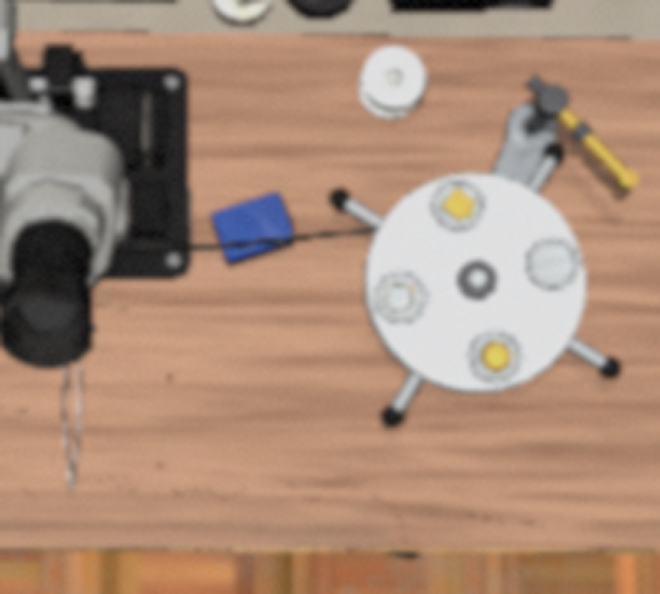

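View pics/side0c.png

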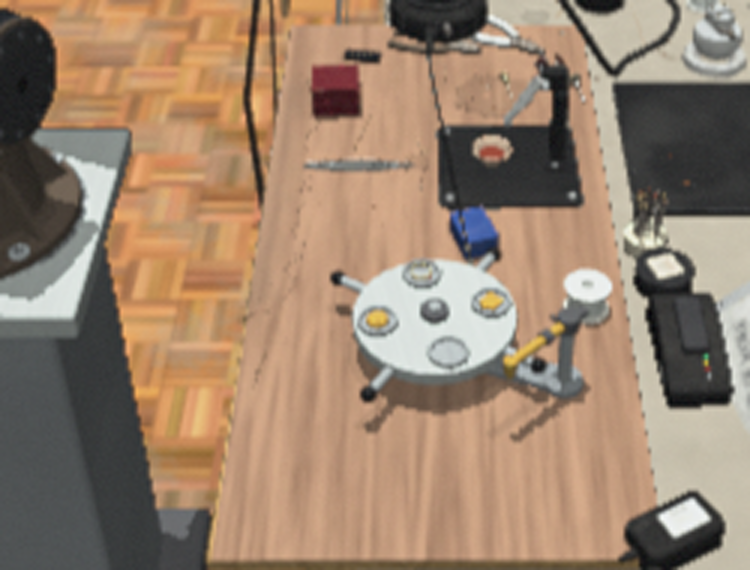

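```bash
cat > h.py <<'E'
import numpy as np, cv2
from workcell import ctrl
from scipy.optimize import least_squares
def proj(n,P):
    c=ctrl.calibration(n); E=np.linalg.inv(c["extrinsics"]); P=np.atleast_2d(P)
    q=P@E[:3,:3].T+E[:3,3]; q=q@c["camera_matrix"].T
    return q[:,:2]/q[:,2:]
def ray(n,uv,z):
    c=ctrl.calibration(n);K=c["camera_matrix"];E=c["extrinsics"]
    d=E[:3,:3]@np.linalg.solve(K,[uv[0],uv[1],1]);o=E[:3,3]
    return o+d*(z-o[2])/d[2]
def tri(u,v):
    def f(p): return np.r_[proj("top",p)[0]-u,proj("side",p)[0]-v]
    r=least_squares(f,[.55,-.15,.05]);return r.x,np.abs(r.fun).max()
T=lambda x,y:(200+x/3.3,130+y/3.3)
S=lambda x,y:(130+x/3,150+y/3)
E
python3 - <<'E'
from h import *
b=[T(340,199),T(392,417),T(611,368),T(555,152)]; bs=[None,S(338,278),S(368,394),S(539,366)]
d=[T(458,205),T(399,297),T(496,356),T(552,264)]; ds=[S(491,301),S(422,272),S(378,319),S(448,351)]
for i in range(4):
    print(i,'dish',tri(d[i],ds[i]), ray('top',d[i],.05)[:2])
    if bs[i]: print('ball',tri(b[i],bs[i]), ray('top',b[i],.037)[:2])
print('post',tri(T(549,96),S(572,316)),ray('top',T(549,96),.091),ray('side',S(572,316),.091))
print('noz',tri(T(627,182),S(512,362)))
# fit
def f(p):
    c=np.array([p[0],p[1]]);r=[]
    for i in range(4):
        a=p[2]+i*np.pi/2; 
        D=np.r_[c+.055*np.array([np.cos(a),np.sin(a)]),.05]; a+=np.pi/4
        B=np.r_[c+.112*np.array([np.cos(a),np.sin(a)]),.037]
        r+=[proj('top',D)[0]-d[i],proj('side',D)[0]-ds[i],proj('top',B)[0]-b[i]]
        if bs[i]: r+=[proj('side',B)[0]-bs[i]]
    return np.concatenate(r)
r=least_squares(f,[.55,-.2,np.radians(20)]);print(r.x,np.degrees(r.x[2]),np.abs(r.fun).max(),r.fun.round(1))
for t,P in dict(head=(.45,.1,.3)).items(): print(proj('top',P))
E
```

```text
0 dish (array([ 0.55993138, -0.1914553 ,  0.04797602]), np.float64(0.14978415300805636)) [ 0.55923442 -0.19118929]
1 dish (array([ 0.49407416, -0.14937731,  0.04709916]), np.float64(0.11502176688242116)) [ 0.49344574 -0.14908577]
ball (array([ 0.41131204, -0.145114  ,  0.03522619]), np.float64(0.16330232242435727)) [ 0.41089142 -0.14496846]
2 dish (array([ 0.45328415, -0.21644524,  0.04827754]), np.float64(0.1661079956513447)) [ 0.45278413 -0.21619598]
ball (array([ 0.44689314, -0.29945422,  0.03553928]), np.float64(0.12764133733654148)) [ 0.44648759 -0.29914154]
3 dish (array([ 0.51860468, -0.25719097,  0.04718927]), np.float64(0.14591989547267303)) [ 0.51785147 -0.25665688]
ball (array([ 0.6020953 , -0.26372815,  0.03450816]), np.float64(0.11469755547881277)) [ 0.60127239 -0.26323971]
post (array([ 0.63011405, -0.25027584,  0.08474677]), np.float64(0.1506266016476161)) [ 0.62814054 -0.24904331  0.091     ] [ 0.62962816 -0.25665378  0.091     ]
noz (array([ 0.57226252, -0.30370745,  0.08009113]), np.float64(0.767468073633438))
[ 0.50627878 -0.20424254  0.22819769] 13.07476471242683 0.685514779116545 [ 0.3 -0.3 -0.2 -0.4  0.1 -0.1  0.7 -0.2 -0.2 -0.4  0.  -0.1 -0.2 -0.4
  0.2  0.  -0.4 -0.4  0.1 -0.2 -0.1 -0.4  0.5 -0.4 -0.1 -0.5  0.1 -0.
 -0.4 -0.7]
[[198.01298316 222.97313361]]
```

```bash
python3 - <<'E'
import cv2
a=cv2.imread("pics/top0.png")[140:230,310:400]
b=cv2.imread("pics/side0.png")[230:290,270:350]
cv2.imwrite("pics/postT.png",cv2.resize(a,None,fx=6,fy=6,interpolation=cv2.INTER_CUBIC))
cv2.imwrite("pics/postS.png",cv2.resize(b,None,fx=8,fy=8,interpolation=cv2.INTER_CUBIC))
E
```

```text
(no output)
```

View pics/postT.png

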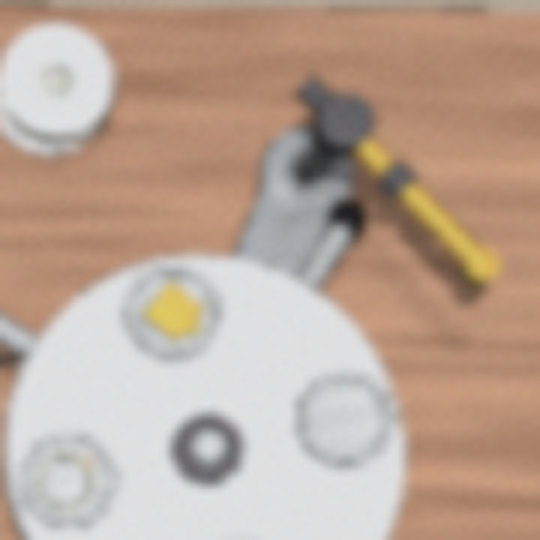

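View pics/postS.png

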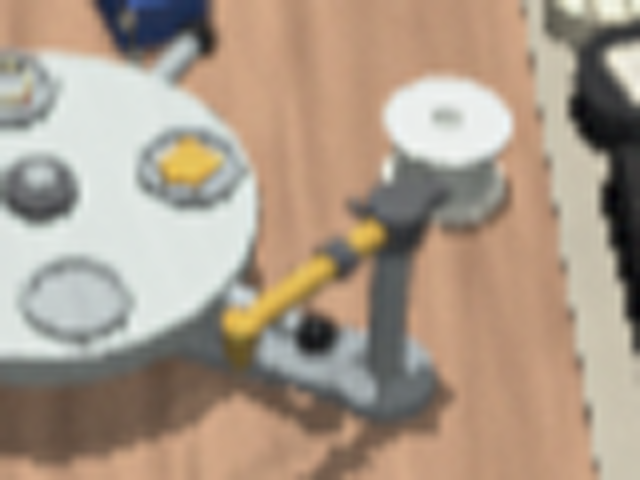

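```bash
python3 - <<'E'
from h import *
c=np.array([.5063,-.2042])
A=lambda x,y:(310+x/6,140+y/6)
B=lambda x,y:(270+x/8,230+y/8)
p=tri(A(343,117),B(403,198));print('post',p)
q=tri(A(487,265),B(238,322));print('nozend',q)
for X in (p[0],ray('top',A(343,117),.088)):
  v=X[:2]-c;print(X,np.hypot(*v),np.degrees(np.arctan2(v[1],v[0])))
def f(t):
  P=np.r_[c+.13*np.array([np.cos(t[0]),np.sin(t[0])]),.089];return np.r_[proj('top',P)[0]-A(343,117),proj('side',P)[0]-B(403,198)]
r=least_squares(f,[-.4]);t=r.x[0];print(np.degrees(t),r.fun)
P=c+.13*np.array([np.cos(t),np.sin(t)])
def g(s):
  a=t+np.pi+(1.4-s[0]); N=np.r_[P+.075*np.array([np.cos(a),np.sin(a)]),.082];return np.r_[proj('top',N)[0]-A(482,265),proj('side',N)[0]-B(238,322)]
r=least_squares(g,[.4]);print('swing',r.x,r.fun,P)
# foot bar edges & things, microscope head
m=cv2.imread('pics/top0.png').copy()
for n in('top','side'):
  m=cv2.imread(f'pics/{n}0.png')
  for k in range(3):
    for s in(-.015,.015):
      Q=c+[.13,.1,.08][k]*np.array([np.cos(t),np.sin(t)])+s*np.array([-np.sin(t),np.cos(t)])
      u=proj(n,np.r_[Q,.01])[0];cv2.circle(m,tuple(int(round(z)) for z in u),0,(0,0,255),-1)
  m=m[140:230,310:400] if n=='top' else m[230:290,270:350]
  cv2.imwrite(f'pics/fb_{n}.png',cv2.resize(m,None,fx=6,fy=6,interpolation=cv2.INTER_NEAREST))
E
```

```text
post (array([ 0.62863861, -0.25144159,  0.08789244]), np.float64(0.29850827719388917))
nozend (array([ 0.57191137, -0.30554423,  0.08420983]), np.float64(0.10007850927303252))
[ 0.62863861 -0.25144159  0.08789244] 0.13114306430490605 -21.114285781812413
[ 0.62800457 -0.25145602  0.088     ] 0.13055701147905863 -21.220428376914803
-21.171941210420087 [-0.04285582  0.090767   -0.69385294 -0.29775405]
swing [0.27023447] [-0.59643097 -0.26665805  0.50947976 -0.17202048] [ 0.6275251  -0.25115183]
```

View pics/fb_top.png

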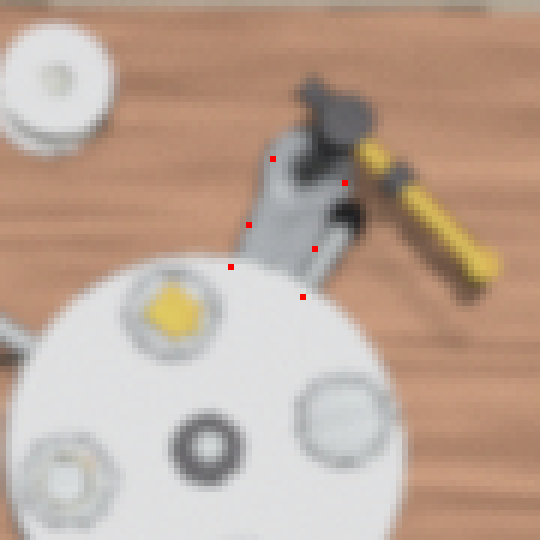

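View pics/fb_side.png

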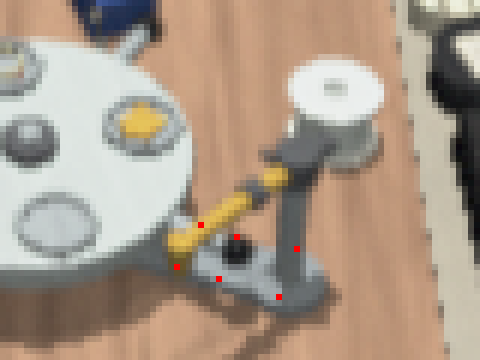

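```bash
python3 - <<'E'
import cv2
a=cv2.imread("pics/top0.png")[130:250,140:320]
b=cv2.imread("pics/side0.png")[60:240,220:340]
cv2.imwrite("pics/micT.png",cv2.resize(a,None,fx=4,fy=4,interpolation=cv2.INTER_CUBIC))
cv2.imwrite("pics/micS.png",cv2.resize(b,None,fx=3.3,fy=3.3,interpolation=cv2.INTER_CUBIC))
E
```

```text
(no output)
```

View pics/micT.png

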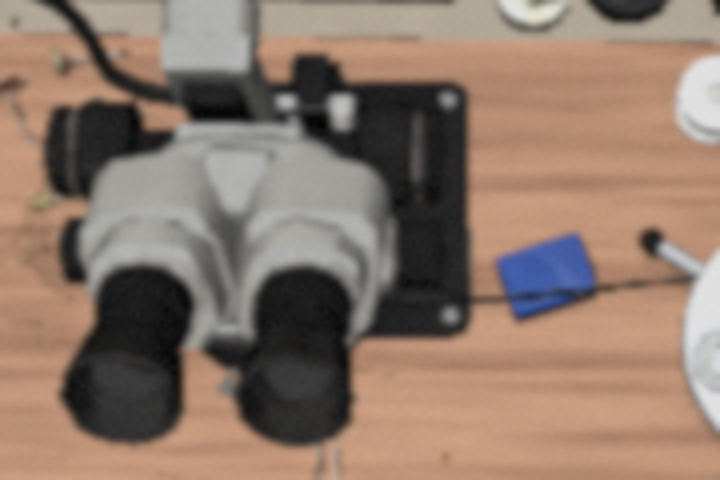

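View pics/micS.png

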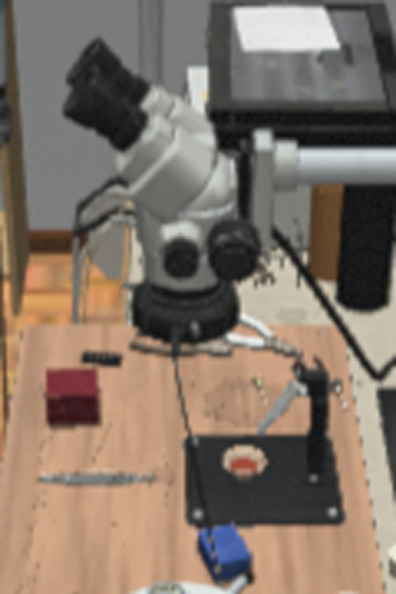

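```bash
python3 - <<'E'
from h import *
def pl(n,a,b):
    c=ctrl.calibration(n);K=c["camera_matrix"];E=c["extrinsics"]
    d=[E[:3,:3]@np.linalg.solve(K,[*u,1]) for u in(a,b)];nn=np.cross(*d);nn/=np.linalg.norm(nn);return nn,nn@E[:3,3]
M=lambda x,y:(140+x/4,130+y/4); N=lambda x,y:(220+x/3.3,60+y/3.3)
n1,k1=pl('top',M(470,300),M(690,280));n2,k2=pl('side',N(175,345),N(210,545))
for y in(0.1,.05,0,-.05,-.1,-.14):
    xz=np.linalg.solve(np.array([n1,n2])[:,[0,2]],np.array([k1,k2])-np.array([n1,n2])[:,1]*y);p=np.array([xz[0],y,xz[1]])
    print(p.round(3),proj('top',p),proj('side',p))
def t2(a,b):
    print(tri(M(*a),N(*b)))
t2((300,400),(75,105)); t2((120,395),(90,60)) # eyepieces
t2((345,310),(125,170))
c=np.array([.506,-.204])
print('wax',ray('top',M(548,276),.026),'spool',ray('top',M(715,95),.032))
E
```

```text
[0.51  0.1   0.085] [[211.01206717 209.22617571]] [[276.01546489 181.60352234]]
[0.514 0.05  0.094] [[233.26136201 207.20351254]] [[277.15291471 188.10323555]]
[0.517 0.    0.103] [[255.80198546 205.15436496]] [[278.36224039 195.01366805]]
[ 0.521 -0.05   0.112] [[278.63969713 203.07820935]] [[279.65047703 202.37502024]]
[ 0.524 -0.1    0.122] [[301.78040949 200.97450823]] [[281.02560874 210.23291577]]
[ 0.527 -0.14   0.129] [[320.51521372 199.27134421]] [[282.19435061 216.91144072]]
(array([0.4216554 , 0.05757554, 0.41731816]), np.float64(1.7732560508658253))
(array([0.42403997, 0.12665008, 0.42718804]), np.float64(0.8196925455016242))
(array([0.46535305, 0.04459481, 0.36492105]), np.float64(2.570476865751232))
wax [ 0.54586038 -0.04832723  0.026     ] spool [ 0.65556298 -0.14709671  0.032     ]
```

```bash
python3 - <<'E'
from h import *
M=lambda x,y:(140+x/4,130+y/4); N=lambda x,y:(220+x/3.3,60+y/3.3)
for z in(0,.03,.06,.1,.2):
    print(z,[ray('top',M(*p),z)[:2].round(3) for p in((400,296),(470,300),(590,291),(690,280))],[ray('side',N(*p),z)[:2].round(3) for p in((178,360),(190,430),(205,515),(215,565))])
a=cv2.imread("pics/top0.png")[185:235,235:345]
b=cv2.imread("pics/side0.png")[150:260,250:310]
cv2.imwrite("pics/cabT.png",cv2.resize(a,None,fx=7,fy=7,interpolation=cv2.INTER_CUBIC))
cv2.imwrite("pics/cabS.png",cv2.resize(b,None,fx=5.4,fy=5.4,interpolation=cv2.INTER_CUBIC))
E
```

```text
0 [array([0.537, 0.04 ]), array([ 0.535, -0.002]), array([ 0.542, -0.074]), array([ 0.549, -0.135])] [array([0.503, 0.306]), array([0.516, 0.169]), array([0.531, 0.024]), array([ 0.539, -0.052])]
0.03 [array([0.532, 0.038]), array([ 0.53 , -0.003]), array([ 0.536, -0.073]), array([ 0.544, -0.132])] [array([0.503, 0.26 ]), array([0.516, 0.127]), array([ 0.53 , -0.013]), array([ 0.538, -0.087])]
0.06 [array([0.527, 0.037]), array([ 0.525, -0.003]), array([ 0.531, -0.072]), array([ 0.538, -0.129])] [array([0.503, 0.214]), array([0.516, 0.085]), array([ 0.529, -0.051]), array([ 0.537, -0.122])]
0.1 [array([0.52 , 0.035]), array([ 0.518, -0.004]), array([ 0.524, -0.07 ]), array([ 0.531, -0.125])] [array([0.503, 0.152]), array([0.515, 0.03 ]), array([ 0.528, -0.1  ]), array([ 0.536, -0.168])]
0.2 [array([0.503, 0.03 ]), array([ 0.501, -0.005]), array([ 0.506, -0.066]), array([ 0.513, -0.116])] [array([ 0.504, -0.002]), array([ 0.514, -0.11 ]), array([ 0.525, -0.224]), array([ 0.532, -0.284])]
```

View pics/cabT.png

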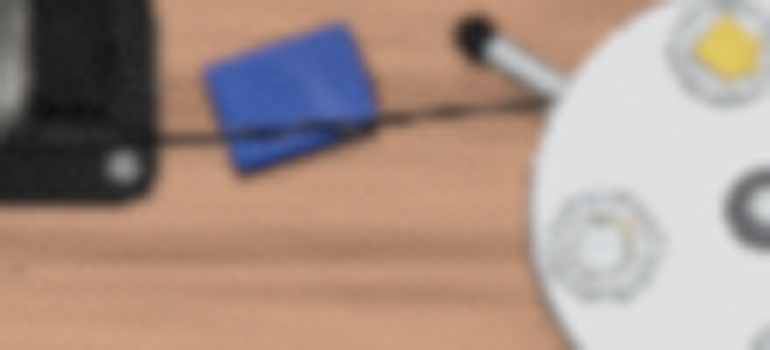

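View pics/cabS.png

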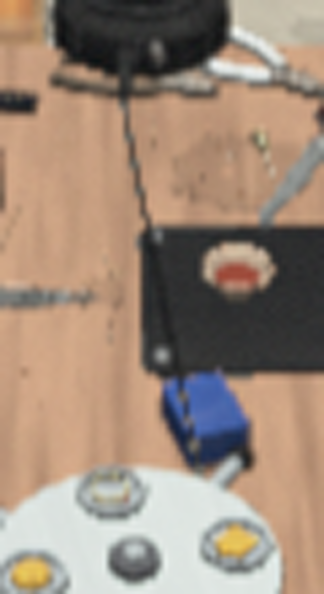

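```bash
python3 - <<'E'
from h import *
print([a for a in dir(ctrl) if a[0]!='_'])
b=cv2.imread("pics/side0.png")[0:240,100:300]
cv2.imwrite("pics/startS.png",cv2.resize(b,None,fx=2.5,fy=2.5,interpolation=cv2.INTER_CUBIC))
b=cv2.imread("pics/top0.png")[200:420,0:340]
cv2.imwrite("pics/startT.png",cv2.resize(b,None,fx=2.3,fy=2.3,interpolation=cv2.INTER_CUBIC))
for n in('top','side'): print(proj(n,[.171,.601,.214]))
E
```

```text
['Unreachable', 'calibration', 'camera', 'close_job', 'hold_point_z', 'read_state']
[[-71.60303327 375.62951107]]
[[190.73769913  83.11419903]]
```

View pics/startS.png

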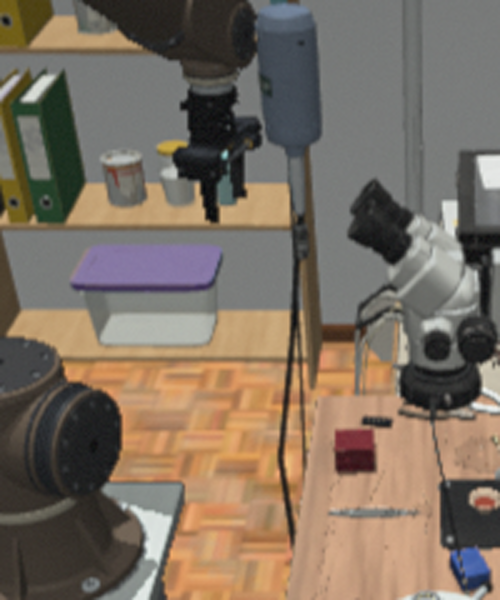

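View pics/startT.png

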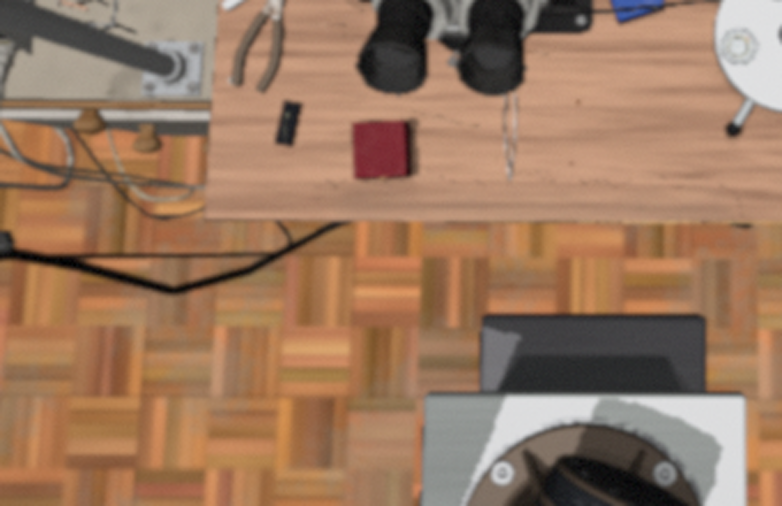

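```bash
python3 - <<'E'
from h import *
print(tri((2,305),(220,96)));print(tri((2,305),(218,60)))
for y in (.5,.6,.7,.8,.9,1.0):
  # side pixel (216,50) motor bottom at plane y
  c=ctrl.calibration('side');K=c["camera_matrix"];E=c["extrinsics"]
  for uv in((216,55),(220,98)):
    d=E[:3,:3]@np.linalg.solve(K,[*uv,1]);o=E[:3,3];p=o+d*(y-o[1])/d[1];print(y,p.round(3),proj('top',p)[0].round())
E
```

```text
(array([0.30038495, 0.47705979, 0.215609  ]), np.float64(0.29253382026973895))
(array([0.30581443, 0.39630046, 0.38120965]), np.float64(1.8591131328903145))
0.5 [0.293 0.5   0.362] [-58. 311.]
0.5 [0.296 0.5   0.197] [ -5. 307.]
0.6 [0.28  0.6   0.327] [-106.  318.]
0.6 [0.283 0.6   0.152] [-45. 313.]
0.7 [0.268 0.7   0.292] [-151.  324.]
0.7 [0.27  0.7   0.106] [-81. 318.]
0.8 [0.255 0.8   0.256] [-194.  330.]
0.8 [0.257 0.8   0.061] [-115.  323.]
0.9 [0.242 0.9   0.221] [-233.  336.]
0.9 [0.245 0.9   0.015] [-146.  327.]
1.0 [0.229 1.    0.186] [-270.  341.]
1.0 [ 0.232  1.    -0.03 ] [-176.  331.]
```

```bash
python3 -m inch '[[0,-0.02,0,0,0,0],[0,-0.025,0,0,0,0],[0,-0.025,0,0,0,0],[0,-0.025,0,0,0,0],[0,-0.025,0,0,0,0],[0,-0.025,0,0,0,0],[0,-0.025,0,0,0,0],[0,-0.025,0,0,0,0]]' 0; python3 -c "
from h import *
s=ctrl.read_state();print(s['joint_positions'],s['tcp_pos'],s['ee_rot'],s['contact_force'])"
```

```text
time_s: 0.77
tcp_pos: [0.1155, 0.4073, 0.2105]
ee_rot: [-179.7, -0.0, 164.2]
contact_force: [0.6, -0.0, 0.3]
gripper_width: 0.047
[ 6.52182421e+01  1.21383412e+01  1.16059391e+02 -7.74891374e-03
  5.21175816e+01 -8.92835753e+00] [0.11550456 0.40733276 0.21049433] [-1.79687561e+02 -4.29204147e-02  1.64151258e+02] [ 0.59842953 -0.04723387  0.25741926]
```

```bash
python3 -m inch '[[0,0,-0.02,0,0,0],[0,0,-0.025,0,0,0],[0,0,-0.03,0,0,0],[0,0,-0.03,0,0,0],[0,0,-0.03,0,0,0],[0,0,-0.03,0,0,0]]'; python3 -c "
from h import *
s=ctrl.read_state();print(s['joint_positions'],s['tcp_pos'],s['ee_rot'],s['contact_force'])"
```

```text
time_s: 1.27
tcp_pos: [0.1126, 0.3999, 0.3764]
ee_rot: [-178.7, -0.2, 164.1]
contact_force: [-0.1, -0.2, -0.4]
gripper_width: 0.007
[ 6.51532609e+01  2.50781122e+00  1.00529804e+02 -1.46409336e-02
  7.82505125e+01 -8.97062095e+00] [0.11264426 0.39993417 0.37643396] [-178.72539865   -0.18674963  164.12494707] [-0.07078972 -0.23534184 -0.40176994]
```

```bash
python3 - <<'E'
import numpy as np
D=[(28.1635,89.3508,.170677,.600985,.214064,68.0903),(12.138,116.059,.115505,.407333,.210494,65.218),(2.5078,100.53,.112644,.399934,.376434,65.153)]
A=[];b=[]
for j2,j3,x,y,z,j1 in D:
    c,s=np.cos(np.radians(j1)),np.sin(np.radians(j1))
    rho=x*c+y*s;lat=-x*s+y*c;print(rho,lat)
    p,q=np.radians(j2),np.radians(j2+j3)
    A+=[[np.sin(p),np.sin(q),1,0],[np.cos(p),np.cos(q),0,1]];b+=[rho,z]
print(np.linalg.lstsq(np.array(A),b,rcond=None))
E
```

```text
0.6212649582159776 0.0659049334033466
0.4182372515247726 0.06587244758625654
0.41024597255553896 0.06583401168058957
(array([ 0.5797525 ,  0.40627389, -0.01552281, -0.10851447]), array([0.00010367]), np.int32(4), array([2.56173047, 2.31038777, 0.22771737, 0.21860951]))
```

```bash
python3 -m inch '[[0,-0.01,-0.03,0,0,0],[0,-0.01,-0.03,0,0,0],[0,-0.01,-0.03,0,0,0],[0,-0.01,-0.03,0,0,0],[0,-0.01,-0.03,0,0,0],[0,-0.01,-0.025,0,0,0],[0,0,0,0,0,0]]'; python3 -c "
from h import *
s=ctrl.read_state();print(s['joint_positions'],s['tcp_pos'],s['ee_rot'],s['contact_force'])
for n in('side','top'): cv2.imwrite('pics/%s1.png'%n,ctrl.camera(n)[:,:,::-1])"
```

```text
time_s: 1.85
tcp_pos: [0.0961, 0.3414, 0.5659]
ee_rot: [-179.1, -0.1, 164.1]
contact_force: [0.4, 0.0, -0.3]
gripper_width: 0.0004
[ 6.36153422e+01 -5.50443078e+00  8.15930395e+01 -5.32356265e-02
  1.04854832e+02 -1.05468020e+01] [0.0960744  0.3414128  0.56594233] [-1.79063044e+02 -1.21876034e-01  1.64147923e+02] [ 0.35034778  0.00778646 -0.251959  ]
```

View pics/side1.png

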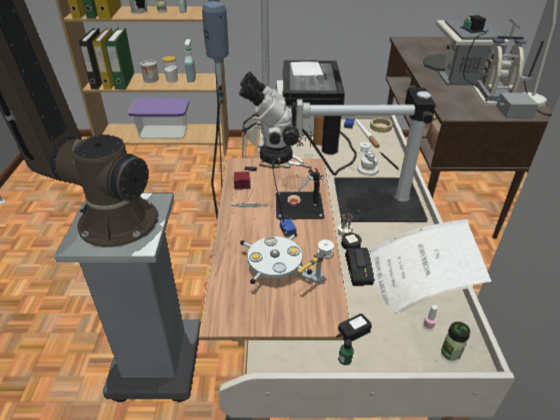

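View pics/top1.png

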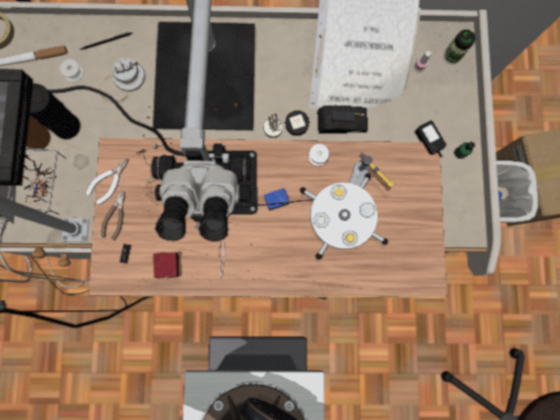

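```bash
python3 -m inch '[[-0.02,-0.001,0,0,0,0.06],[-0.035,-0.002,0,0,0,0.1],[-0.035,-0.002,0,0,0,0.1],[-0.035,-0.002,0,0,0,0.1],[-0.035,-0.002,0,0,0,0.1],[-0.035,-0.002,0,0,0,0.1],[-0.035,-0.002,0,0,0,0.1],[-0.035,-0.002,0,0,0,0.1]]'
```

```text
time_s: 2.62
tcp_pos: [0.3055, 0.1782, 0.5498]
ee_rot: [-177.7, 0.8, 119.5]
contact_force: [0.4, -0.5, 0.3]
gripper_width: 0.0003
```

```bash
python3 -m inch '[[-0.035,-0.003,-0.004,0,0,0.1],[-0.035,-0.003,-0.004,0,0,0.1],[-0.035,-0.002,-0.004,0,0,0.1],[-0.035,-0.002,-0.004,0,0,0.1],[-0.035,-0.002,-0.002,0,0,0.1],[-0.035,-0.002,-0.002,0,0,0.1],[-0.035,-0.002,-0.002,0,0,0.1],[-0.035,-0.002,0,0,0,0.1],[-0.035,-0.002,0,0,0,0.1],[0,0,0,0,0,0]]';python3 -c "
from h import *
s=ctrl.read_state();print(s['joint_positions'],s['tcp_pos'],s['ee_rot'],s['contact_force'])"
```

```text
time_s: 3.45
tcp_pos: [0.3199, -0.1463, 0.5636]
ee_rot: [-177.4, 2.9, 64.7]
contact_force: [0.9, 0.3, -0.8]
gripper_width: 0.0006
[-32.87814758  -5.02803628  81.58250016  -3.31159286 105.57581425
  -8.36815171] [ 0.31992264 -0.14633874  0.56363658] [-177.44505984    2.8796558    64.7241193 ] [ 0.86149809  0.32346384 -0.75434845]
```

```bash
cat >> h.py <<'E'
from scipy.spatial.transform import Rotation as Ro
def need(pos,yaw,midyaw=None):
    s=ctrl.read_state();R=Ro.from_euler('xyz',s['ee_rot'],degrees=True);Rt=Ro.from_euler('xyz',[180,0,yaw],degrees=True)
    print('shift(tool now)',(R.inv().apply(np.array(pos)-s['tcp_pos'])).round(4),'rotvec',(R.inv()*Rt).as_rotvec().round(4),'| tcp',s['tcp_pos'].round(4),s['ee_rot'].round(1),'j',s['joint_positions'].round(1),'F',s['contact_force'].round(1),'t',round(s['time_s'],2))
C=np.array([.5063,-.2042])
def pol(R,th,z): return np.r_[C+R*np.array([np.cos(np.radians(th)),np.sin(np.radians(th))]),z]
E
python3 -c "
from h import *
s=ctrl.read_state()
need(s['tcp_pos'],s['ee_rot'][2]); print(pol(.109,254,.027)); need(pol(.109,254,.3),160)"
```

```text
shift(tool now) [0. 0. 0.] rotvec [-0.0446  0.0503 -0.0011] | tcp [ 0.3199 -0.1463  0.5636] [-177.4    2.9   64.7] j [-32.9  -5.   81.6  -3.3 105.6  -8.4] F [ 0.9  0.3 -0.8] t 3.45
[ 0.47625553 -0.30897752  0.027     ]
shift(tool now) [-0.067   0.2225  0.2577] rotvec [-7.5600e-02  1.0000e-03 -1.6633e+00] | tcp [ 0.3199 -0.1463  0.5636] [-177.4    2.9   64.7] j [-32.9  -5.   81.6  -3.3 105.6  -8.4] F [ 0.9  0.3 -0.8] t 3.45
```

First level the tool and travel out, then turn.

```bash
python3 -m inch '[[0,0,0,-0.045,0.05,0],[-0.01,0.03,0.03,0,0,0],[-0.01,0.03,0.03,0,0,0],[-0.01,0.03,0.03,0,0,0],[-0.01,0.03,0.03,0,0,0],[-0.01,0.03,0.03,0,0,0],[-0.01,0.03,0.03,0,0,0],[-0.01,0.03,0.03,0,0,0],[0,0,0,0,0,-0.12],[0,0,0,0,0,-0.12]]' | head -3
python3 -m inch '[[0,0,0,0,0,-0.12],[0,0,0,0,0,-0.12],[0,0,0,0,0,-0.12],[0,0,0,0,0,-0.12],[0,0,0,0,0,-0.12],[0,0,0,0,0,-0.12],[0,0,0,0,0,-0.12],[0,0,0,0,0,-0.12],[0,0,0,0,0,-0.12],[0,0,0,0,0,-0.12]]' |head -3
python3 -c "
from h import *
need(pol(.109,254,.12),160)"
```

```text
time_s: 4.28
tcp_pos: [0.4715, -0.2921, 0.3454]
ee_rot: [-179.2, -0.7, 78.5]
time_s: 5.12
tcp_pos: [0.4711, -0.2836, 0.3225]
ee_rot: [179.2, -3.1, 150.2]
shift(tool now) [-0.0279 -0.0221  0.201 ] rotvec [ 0.0179 -0.052  -0.172 ] | tcp [ 0.4711 -0.2836  0.3225] [179.2  -3.1 150.2] j [-38.1  17.9  89.1   0.3  76.2 -98.3] F [-0.3  0.6 -0.1] t 5.12
```

```bash
python3 -m inch '[[0,0,0,0.018,-0.05,-0.1],[0,0,0,0,0,-0.07],[-0.005,-0.01,0.03,0,0,0],[-0.005,-0.01,0.03,0,0,0],[-0.005,-0.01,0.03,0,0,0],[0,0,0.03,0,0,0],[0,0,0.03,0,0,0],[0,0,0.02,0,0,0],[0,0,0,0,0,0]]' | head -3
python3 -c "
from h import *
need(pol(.109,254,.027),160)"
```

```text
time_s: 5.87
tcp_pos: [0.4722, -0.308, 0.1323]
ee_rot: [179.7, -1.0, 161.5]
shift(tool now) [-5.900e-03 -1.000e-04  1.052e-01] rotvec [ 0.0047 -0.0174  0.0259] | tcp [ 0.4722 -0.308   0.1323] [179.7  -1.  161.5] j [-3.980e+01  2.920e+01  1.024e+02 -1.000e-01  4.950e+01 -1.112e+02] F [-0.4 -0.2 -0.1] t 5.87
```

```bash
python3 -m inch '[[-0.006,0,0.01,0,-0.017,0],[0,0,0.02,0,0,0],[0,0,0.02,0,0,0],[0,0,0.02,0,0,0],[0,0,0.02,0,0,0],[0,0,0.013,0,0,0],[0,0,0,0,0,0]]'
python3 -c "
from h import *
need(pol(.109,254,.027),164)
for n in('side','top'): cv2.imwrite('pics/%s2.png'%n,cv2.resize(ctrl.camera(n)[:,:,::-1][130:320,180:400],None,fx=2.7,fy=2.7,interpolation=cv2.INTER_CUBIC))"
```

```text
time_s: 6.45
tcp_pos: [0.4778, -0.3043, 0.0244]
ee_rot: [179.5, -0.3, 161.8]
contact_force: [0.7, 0.5, -0.3]
gripper_width: 0.0005
shift(tool now) [ 0.     -0.0049 -0.0026] rotvec [ 0.008  -0.0057 -0.0386] | tcp [ 0.4778 -0.3043  0.0244] [179.5  -0.3 161.8] j [ -39.3   38.3  106.6    0.5   35.6 -111.5] F [ 0.7  0.5 -0.3] t 6.45
```

View pics/side2.png

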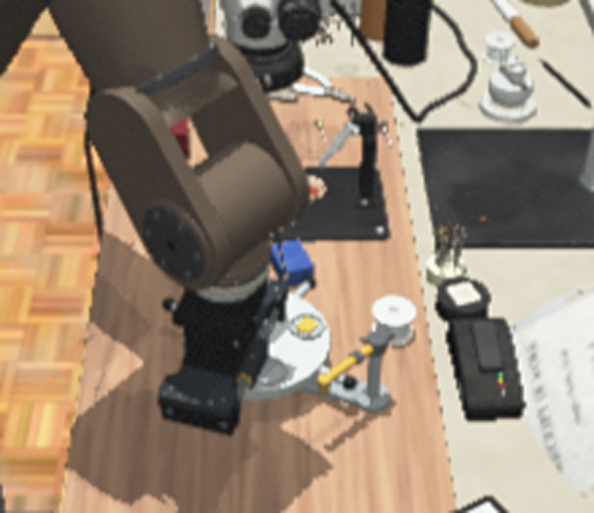

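View pics/top2.png

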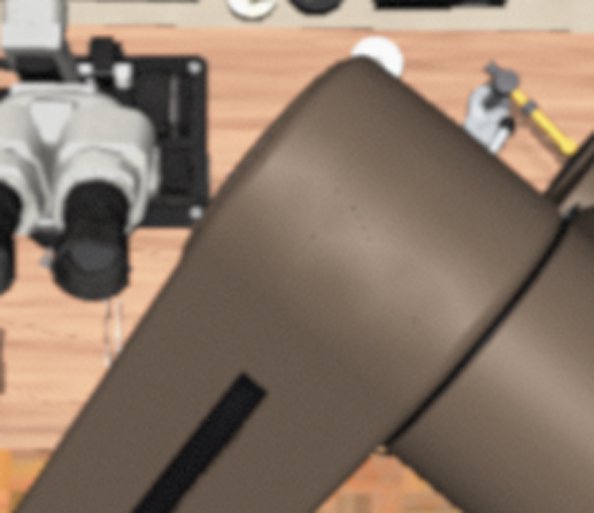

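```bash
python3 -m inch '[[0.004,-0.004,-0.003,0.005,0,0],[0.0076,0,0,0,0,0.07],[0.0076,0.0003,0,0,0,0.07],[0.0076,0.0003,0,0,0,0.07],[0.0076,0.0003,0,0,0,0.07],[0.0076,0.0003,0,0,0,0.07],[0.0076,0.0003,0,0,0,0.07],[0.0076,0.0003,0,0,0,0.07]]'
cat >> h.py <<'E'
def rep():
    s=ctrl.read_state();v=s['tcp_pos'][:2]-C;th=np.degrees(np.arctan2(v[1],v[0]))%360
    print('R',np.hypot(*v).round(4),'th',th.round(1),'z',s['tcp_pos'][2].round(4),'yaw want',th-90,'rot',s['ee_rot'].round(1),'F',s['contact_force'].round(1),'j',s['joint_positions'].round(0),'t',s['time_s'])
    need(np.r_[v/np.hypot(*v)*.109+C,.027],th-90)
E
python3 -c "
from h import *
rep()"
```

```text
time_s: 7.22
tcp_pos: [0.4311, -0.2837, 0.041]
ee_rot: [180.0, 1.0, 132.7]
contact_force: [1.0, -0.6, 0.1]
gripper_width: 0.0003
R 0.1094 th 226.6 z 0.041 yaw want 136.55691958201862 rot [180.    1.  132.7] F [ 1.  -0.6  0.1] j [-41.  34. 114.  -0.  31. -83.] t 7.2167
shift(tool now) [0.0003 0.0004 0.014 ] rotvec [-0.0002  0.0174 -0.0681] | tcp [ 0.4311 -0.2837  0.041 ] [180.    1.  132.7] j [-40.6  33.8 114.3  -0.2  30.9 -83.1] F [ 1.  -0.6  0.1] t 7.22
```

```bash
python3 -m inch '[[-0.008,0,0.004,0,0.017,-0.04],[0,0,0.008,0,0,0],[0,0,0,0,0,0]]'
python3 -c "
from h import *
rep()"
```

```text
time_s: 7.47
tcp_pos: [0.436, -0.2898, 0.0332]
ee_rot: [-180.0, 0.3, 134.7]
contact_force: [0.4, 1.4, -0.4]
gripper_width: 0.0005
R 0.1108 th 230.6 z 0.0332 yaw want 140.6232106381416 rot [-180.     0.3  134.7] F [ 0.4  1.4 -0.4] j [-41.  35. 113.  -0.  32. -85.] t 7.4667
shift(tool now) [0.0002 0.0018 0.0062] rotvec [-0.0005  0.006  -0.1034] | tcp [ 0.436  -0.2898  0.0332] [-180.     0.3  134.7] j [-4.08e+01  3.51e+01  1.13e+02 -1.00e-01  3.15e+01 -8.55e+01] F [ 0.4  1.4 -0.4] t 7.47
```

```bash
python3 -m inch '[[0,0.002,0.008,0,0.005,-0.04],[0.0076,0,0.001,0,0,0],[0.0076,0.0003,0.001,0,0,0.05],[0.0076,0.0003,0.002,0,0,0.07],[0.0076,0.0003,0.002,0,0,0.07]]'
python3 -c "
from h import *
rep()"
```

```text
time_s: 7.88
tcp_pos: [0.4164, -0.2666, 0.0216]
ee_rot: [179.9, 0.5, 125.6]
contact_force: [1.4, -1.1, 1.3]
gripper_width: 0.0005
R 0.1094 th 214.8 z 0.0216 yaw want 124.76796703862823 rot [179.9   0.5 125.6] F [ 1.4 -1.1  1.3] j [-40.  35. 118.  -0.  27. -76.] t 7.8833
shift(tool now) [-0.0001  0.0004 -0.0053] rotvec [0.0013 0.0096 0.0146] | tcp [ 0.4164 -0.2666  0.0216] [179.9   0.5 125.6] j [-4.030e+01  3.490e+01  1.176e+02 -1.000e-01  2.700e+01 -7.570e+01] F [ 1.4 -1.1  1.3] t 7.88
```

```bash
python3 -m inch '[[0.0076,0.0003,-0.004,0,0.008,0.07],[0.0076,0.0003,0,0,0,0.07],[0.0076,0.0003,0.001,0,0,0.07],[0.0076,0.0003,0.001,0,0,0.07],[0.0076,0.0003,0.001,0,0,0.07]]'
python3 -c "
from h import *
rep()"
```

```text
time_s: 8.3
tcp_pos: [0.3985, -0.2306, 0.0254]
ee_rot: [179.6, 0.4, 104.0]
contact_force: [2.4, -1.7, 1.5]
gripper_width: 0.0005
R 0.1109 th 193.8 z 0.0254 yaw want 103.75872832186116 rot [179.6   0.4 104. ] F [ 2.4 -1.7  1.5] j [-38.  33. 122.   0.  24. -52.] t 8.3
shift(tool now) [-0.      0.002  -0.0015] rotvec [0.0066 0.0076 0.0047] | tcp [ 0.3985 -0.2306  0.0254] [179.6   0.4 104. ] j [-3.830e+01  3.300e+01  1.222e+02  1.000e-01  2.420e+01 -5.240e+01] F [ 2.4 -1.7  1.5] t 8.3
```

```bash
python3 -m inch '[[0.0076,0.002,0,0.005,0.008,0.07],[0.0076,0.0003,0,0,0,0.07],[0.0076,0.0003,0.001,0,0,0.07],[0.0076,0.0003,0.001,0,0,0.07]]' >/dev/null
python3 -c "
from h import *
rep()"
```

```text
R 0.1108 th 176.9 z 0.0258 yaw want 86.94589512658405 rot [1.797e+02 1.000e-01 8.680e+01] F [ 1.1 -1.4  1.2] j [-35.  32. 125.   0.  23. -32.] t 8.6333
shift(tool now) [ 0.      0.0018 -0.0012] rotvec [ 0.0058  0.0023 -0.0032] | tcp [ 0.3957 -0.1983  0.0258] [1.797e+02 1.000e-01 8.680e+01] j [-35.2  32.3 124.5   0.2  22.8 -32.1] F [ 1.1 -1.4  1.2] t 8.63
```

```bash
python3 -m inch '[[0.0076,0.002,0,0.005,0,0.07],[0.0076,0.0003,0,0,0,0.07],[0.0076,0.0003,0.001,0,0,0.07],[0.0076,0.0003,0.001,0,0,0.07],[0,0,0,0,0,0]]' >/dev/null
python3 -c "
from h import *
rep()
for n in('side','top'): cv2.imwrite('pics/%s3.png'%n,cv2.resize(ctrl.camera(n)[:,:,::-1][130:320,180:400],None,fx=2.7,fy=2.7,interpolation=cv2.INTER_CUBIC))"
```

```text
R 0.1117 th 159.8 z 0.0264 yaw want 69.8036819614154 rot [179.7   0.2  69.3] F [ 0.7 -0.  -0.8] j [-31.  32. 126.  -0.  22. -10.] t 9.05
shift(tool now) [ 0.      0.0027 -0.0006] rotvec [ 0.0058  0.0035 -0.0087] | tcp [ 0.4015 -0.1656  0.0264] [179.7   0.2  69.3] j [-31.1  32.  125.6  -0.4  22.1 -10. ] F [ 0.7 -0.  -0.8] t 9.05
```

View pics/side3.png

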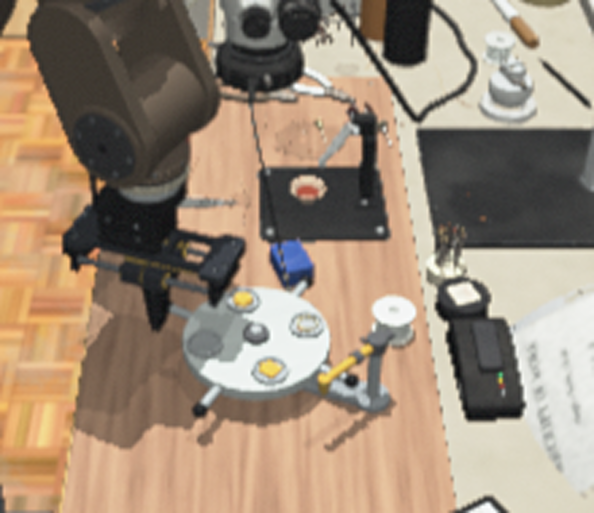

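View pics/top3.png

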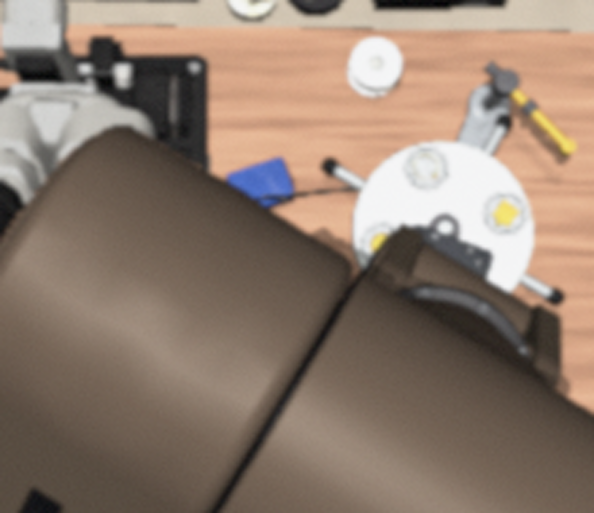

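```bash
cat >> h.py <<'E'
Q=lambda x,y:(180+x/2.7,130+y/2.7)
def wheel(obs,ph0):
    # obs: list of (view, uv, kind 'd'/'b', index)
    def f(p):
        r=[]
        for v,uv,k,i in obs:
            a=p[0]+i*np.pi/2+(k=='b')*np.pi/4; R,z=(.112,.037) if k=='b' else (.055,.05)
            r.append(proj(v,np.r_[C+R*np.array([np.cos(a),np.sin(a)]),z])[0]-uv)
        return np.concatenate(r)
    r=least_squares(f,[np.radians(ph0)]);print('phi',np.degrees(r.x[0]),r.fun.round(1));return np.degrees(r.x[0])
E
python3 - <<'E'
from h import *
# index 1 = ring ; index2 blank,0 pendant,3 empty ; phi ~ 13-88=-75
print(wheel([('top',Q(427,167),'d',1),('side',Q(306,324),'d',1),('side',Q(270,369),'d',0),('side',Q(243,299),'d',2),('top',Q(505,213),'d',0),('side',Q(200,409),'b',3),('top',Q(557,296),'b',3),('top',Q(330,167),'b',1),('top',Q(503,122),'b',0)],-75)+90)
E
```

```text
phi -74.63710914161634 [-0.   0.2 -0.  -0.6  0.  -0.4 -0.3 -0.4  0.5 -0.2 -0.1  0.1 -0.2 -0.
 -0.1 -0.1  0.3 -0.1]
15.362890858383665
```

```bash
python3 -m inch '[[-0.01,0,0,0.005,0,0],[-0.003,-0.005,-0.02,0,0,0],[0,-0.005,-0.03,0,0,0],[-0.008,0,-0.02,0,0,-0.08],[-0.0111,0.0005,0,0,0,-0.1],[-0.0111,0.0005,0,0,0,-0.1],[-0.0111,0.0005,0,0,0,-0.1],[-0.0111,0.0005,0,0,0,-0.1],[-0.0111,0.0005,0,0,0,-0.1],[-0.0111,0.0005,0,0,0,-0.1]]' >/dev/null
python3 -c "
from h import *
rep()"
```

```text
R 0.1369 th 202.9 z 0.1016 yaw want 112.85962854306655 rot [-1.797e+02  1.000e-01  1.110e+02] F [-0.5 -0.3 -0. ] j [-42.  25. 119.  -0.  37. -63.] t 9.9833
shift(tool now) [0.001  0.0283 0.0744] rotvec [-0.0051  0.001  -0.0322] | tcp [ 0.3801 -0.2574  0.1016] [-1.797e+02  1.000e-01  1.110e+02] j [-42.2  24.7 118.8  -0.5  36.5 -62.8] F [-0.5 -0.3 -0. ] t 9.98
```

```bash
python3 -m inch '[[-0.013,0.003,0,0,0,-0.1],[-0.013,0.003,0,0,0,-0.1],[-0.013,0.003,0,0,0,-0.1],[-0.013,0.003,0,0,0,-0.1],[-0.013,0.003,0,0,0,-0.1],[-0.013,0.003,0,0,0,-0.1],[-0.012,0.003,0,0,0,-0.1],[-0.012,0.003,0,0,0,-0.1],[-0.012,0.003,0,0,0,-0.1],[0,0,0,0,0,0]]' >/dev/null
python3 -c "
from h import *
rep(); need(pol(.110,256,.027),166)"
```

```text
R 0.1331 th 254.5 z 0.1015 yaw want 164.48490706736652 rot [-179.8   -0.4  165.9] F [-0.   0.5 -0.7] j [ -42.   32.  103.   -1.   46. -117.] t 10.8167
shift(tool now) [-0.0011  0.0244  0.0744] rotvec [-0.0035 -0.0074  0.024 ] | tcp [ 0.4707 -0.3325  0.1015] [-179.8   -0.4  165.9] j [ -41.6   32.2  102.6   -0.5   45.5 -117.1] F [-0.   0.5 -0.7] t 10.82
shift(tool now) [-0.004   0.0233  0.0744] rotvec [-0.0034 -0.0074 -0.0024] | tcp [ 0.4707 -0.3325  0.1015] [-179.8   -0.4  165.9] j [ -41.6   32.2  102.6   -0.5   45.5 -117.1] F [-0.   0.5 -0.7] t 10.82
```

```bash
python3 -m inch '[[-0.002,0.012,0.014,0,-0.007,0],[-0.002,0.011,0.02,0,0,0],[0,0,0.02,0,0,0],[0,0,0.018,0,0,0],[0,0,0,0,0,0]]' >/dev/null
python3 -c "
from h import *
rep(); need(pol(.110,256,.027),166)"
```

```text
R 0.1145 th 254.4 z 0.028 yaw want 164.43685797553613 rot [-179.8    0.   165.1] F [-0.2  0.8  0.1] j [ -40.   38.  106.   -0.   36. -115.] t 11.2333
shift(tool now) [-0.0001  0.0055  0.001 ] rotvec [-0.0043  0.0002  0.0113] | tcp [ 0.4756 -0.3145  0.028 ] [-179.8    0.   165.1] j [ -40.    38.   106.3   -0.4   35.5 -114.8] F [-0.2  0.8  0.1] t 11.23
shift(tool now) [-0.0031  0.0045  0.001 ] rotvec [-0.0043  0.0001 -0.016 ] | tcp [ 0.4756 -0.3145  0.028 ] [-179.8    0.   165.1] j [ -40.    38.   106.3   -0.4   35.5 -114.8] F [-0.2  0.8  0.1] t 11.23
```

```bash
python3 -m inch '[[0.004,0.004,0,-0.004,0,0.04],[0.0076,0.0003,0.001,0,0,0.07],[0.0076,0.0003,0.001,0,0,0.07],[0.0076,0.0003,0.001,0,0,0.07],[0.0076,0.0003,0.001,0,0,0.07]]' >/dev/null
python3 -c "
from h import *
rep()"
```

```text
R 0.1146 th 236.1 z 0.0268 yaw want 146.1189061796352 rot [-1.800e+02  1.000e-01  1.454e+02] F [ 1.7  0.4 -0.7] j [-41.  36. 112.   0.  32. -97.] t 11.65
shift(tool now) [ 0.0001  0.0056 -0.0002] rotvec [-0.      0.0021 -0.0122] | tcp [ 0.4424 -0.2994  0.0268] [-1.800e+02  1.000e-01  1.454e+02] j [-41.2  36.3 111.6   0.   32.  -96.6] F [ 1.7  0.4 -0.7] t 11.65
```

```bash
python3 -m inch '[[0.0076,0.004,0.001,0,0,0.06],[0.0076,0.0003,0.001,0,0,0.07],[0.0076,0.0003,0.001,0,0,0.07],[0.0076,0.0003,0.001,0,0,0.07],[0,0,0,0,0,0]]' >/dev/null
python3 -c "
from h import *
rep()
for n in('side','top'): cv2.imwrite('pics/%s4.png'%n,cv2.resize(ctrl.camera(n)[:,:,::-1][130:320,180:400],None,fx=2.7,fy=2.7,interpolation=cv2.INTER_CUBIC))"
```

```text
R 0.1147 th 220.4 z 0.0279 yaw want 130.36403622961885 rot [179.9   0.5 128.2] F [0.3 0.2 0.2] j [-41.  35. 116.   0.  29. -79.] t 12.0667
shift(tool now) [0.0002 0.0057 0.0009] rotvec [ 0.0015  0.0081 -0.0371] | tcp [ 0.4189 -0.2785  0.0279] [179.9   0.5 128.2] j [-41.1  34.6 116.2   0.   28.7 -79.4] F [0.3 0.2 0.2] t 12.07
```

View pics/side4.png

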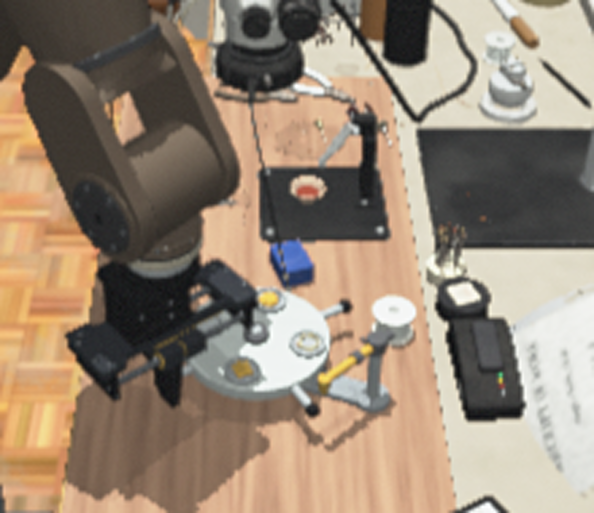

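View pics/top4.png

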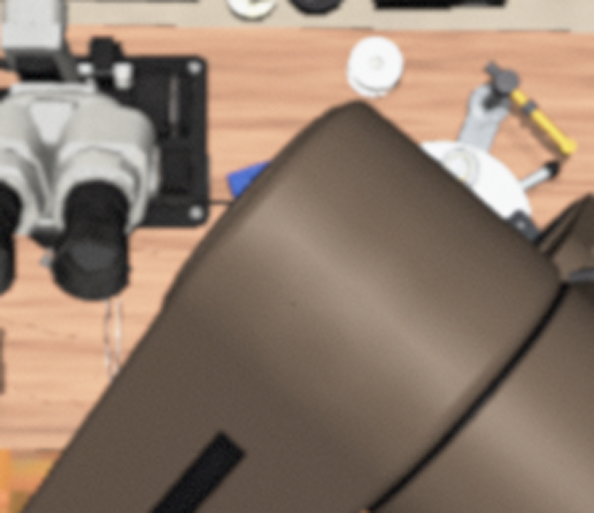

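```bash
python3 - <<'E'
from h import *
print(wheel([('top',Q(461,167),'d',1),('side',Q(309,343),'d',1),('side',Q(243,370),'d',0),('side',Q(269,299),'d',2),('side',Q(312,409),'b',0),('top',Q(553,170),'b',0),('side',Q(346,306),'b',1)],-105)+90)
E
```

```text
phi -105.38131749458279 [-0.1  0.4 -0.8 -0.5 -0.6 -0.7  0.1 -0.4 -0.2  0.1 -0.  -0.3 -0.3 -0.2]
-15.381317494582788
```

```bash
python3 -m inch '[[0.005,0.003,0.001,0,0.008,0.02],[0.004,0.0003,0,0,0,0.035],[0.003,0,0,0,0,0.03],[0,0,0,0,0,0]]' >/dev/null
python3 -c "
from h import *
rep()"
```

```text
R 0.1114 th 215.7 z 0.028 yaw want 125.73987465041142 rot [179.9   0.2 123.6] F [-0.   0.5 -0.1] j [-41.  34. 117.   0.  28. -74.] t 12.5
shift(tool now) [0.0001 0.0024 0.001 ] rotvec [ 0.0024  0.0028 -0.0373] | tcp [ 0.4159 -0.2693  0.028 ] [179.9   0.2 123.6] j [-40.6  34.3 117.    0.2  28.4 -74.4] F [-0.   0.5 -0.1] t 12.5
```

```bash
python3 -m inch '[[0.003,0.001,0.001,0,0,0],[0.002,0,0,0,0,0.02],[0,0,0,0,0,0]]' >/dev/null
cat > snap.py <<'E'
from h import *
import sys
k=sys.argv[1]
rep()
for n,r in(('side',(250,225,80,90)),('top',(310,140,90,90))):
    im=ctrl.camera(n)[:,:,::-1];cv2.imwrite(f'pics/{n}{k}_full.png',im)
    x,y,w,h=r;
    cv2.imwrite(f'pics/{n}{k}.png',cv2.resize(im[y:y+h,x:x+w],None,fx=6,fy=6,interpolation=cv2.INTER_CUBIC))
E
python3 snap.py 5
```

```text
R 0.1101 th 213.4 z 0.0271 yaw want 123.4235962084087 rot [179.8   0.2 122.5] F [-0.  -0.6 -0. ] j [-40.  34. 118.   0.  28. -73.] t 12.75
shift(tool now) [0.     0.0011 0.0002] rotvec [ 0.0027  0.0035 -0.0158] | tcp [ 0.4144 -0.2648  0.0271] [179.8   0.2 122.5] j [-40.3  34.3 117.6   0.2  27.9 -73. ] F [-0.  -0.6 -0. ] t 12.75
```

View pics/side5.png

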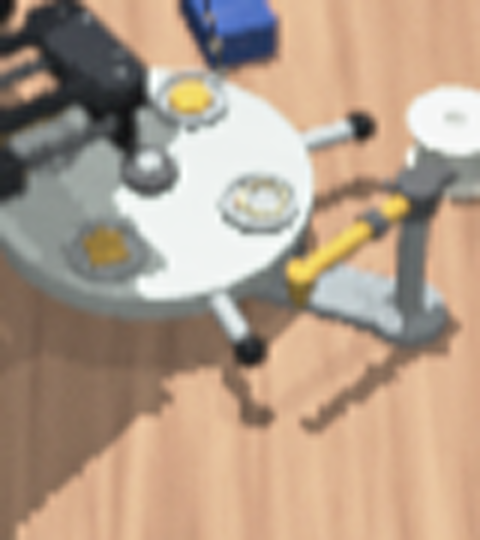

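View pics/top5.png

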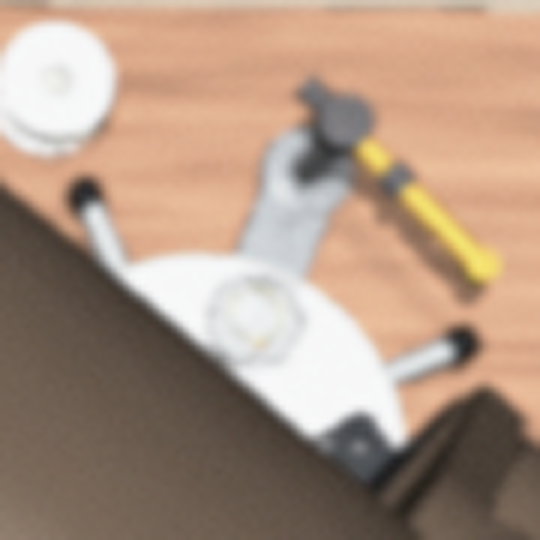

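```bash
python3 - <<'E'
from h import *
A=lambda x,y:(310+x/6,140+y/6);B=lambda x,y:(250+x/6,225+y/6)
print(wheel([('top',A(256,318),'d',1),('side',B(259,202),'d',1),('side',B(107,247),'d',0),('side',B(190,100),'d',2),('side',B(248,351),'b',0),('top',A(462,343),'b',0),('side',B(361,125),'b',1),('top',A(84,190),'b',1)],-111)+90)
E
```

```text
phi -111.52536045519759 [ 0.4  0.  -0.1 -0.7 -0.5 -0.4 -0.  -0.9  0.1 -0.4  0.2  0.  -0.3 -0.2
  0.4  0.7]
-21.525360455197585
```

```bash
python3 -m inch '[[-0.007,0,0,0,0,0],[-0.008,-0.004,0,0,0,0],[0,0,-0.02,0,0,0],[0,0,-0.03,0,0,0],[0,0,-0.03,0,0,0],[0,0,-0.03,0,0,0],[0,0,-0.03,0,0,0],[0,0,0,0,0,0]]' >/dev/null
python3 snap.py 6; python3 -c "
from h import *
need([.612,-.315,.17],133.5)"
```

```text
R 0.1184 th 222.8 z 0.1719 yaw want 132.80692829478284 rot [ 1.799e+02 -1.000e-01  1.227e+02] F [ 0.3 -0.2  0.5] j [-42.  22. 108.   0.  50. -74.] t 13.5167
shift(tool now) [0.0013 0.0091 0.1449] rotvec [ 0.0014 -0.0023 -0.1771] | tcp [ 0.4194 -0.2846  0.1719] [ 1.799e+02 -1.000e-01  1.227e+02] j [-4.170e+01  2.170e+01  1.085e+02  1.000e-01  4.990e+01 -7.440e+01] F [ 0.3 -0.2  0.5] t 13.52
shift(tool now) [-0.131   0.1462 -0.0031] rotvec [ 0.0005 -0.0071 -0.1894] | tcp [ 0.4182 -0.2835  0.1679] [-180.    -0.4  122.6] j [-4.170e+01  2.200e+01  1.088e+02  1.000e-01  4.960e+01 -7.440e+01] F [-0.7 -0.6 -1.3] t 13.62
```

View pics/side6.png

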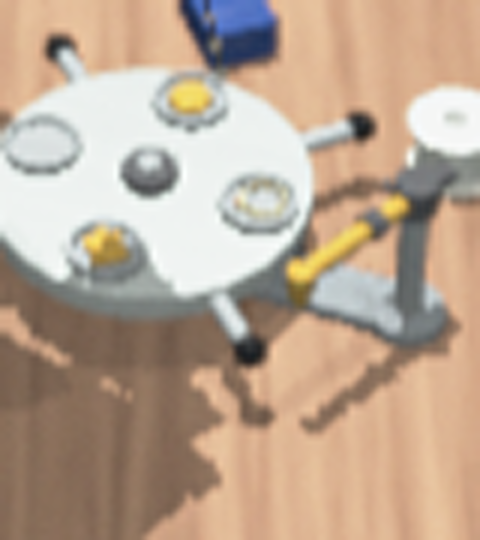

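View pics/top6.png

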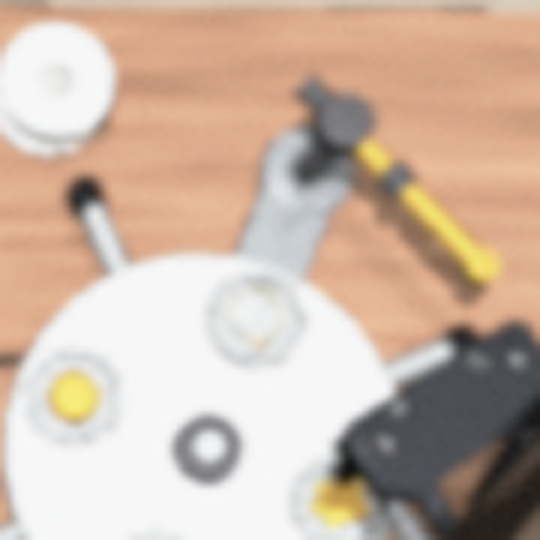

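```bash
python3 - <<'E'
from h import *
A=lambda x,y:(310+x/6,140+y/6);B=lambda x,y:(250+x/6,225+y/6)
print(wheel([('top',A(256,319),'d',1),('side',B(259,203),'d',1),('top',A(75,397),'d',2),('side',B(43,145),'d',3),('side',B(107,249),'d',0),('side',B(191,99),'d',2),('side',B(248,351),'b',0),('side',B(361,125),'b',1),('top',A(84,190),'b',1),('side',B(60,46),'b',2)],-111)+90)
# foot bar direction: edges at z=.01 in top: left edge pts, right edge pts
for z,pts in((.01,[(262,165),(241,250)]),(.01,[(323,205),(300,272)])):
    q=[ray('top',A(*p),z)[:2] for p in pts]
    for s in q:
        v=s-C;a=np.radians(-21.2);print(s.round(4),'along',(v@[np.cos(a),np.sin(a)]).round(4),'lat',(v@[-np.sin(a),np.cos(a)]).round(4))
E
```

```text
phi -111.46477105307977 [ 0.4 -0.2 -0.1 -0.9 -0.  -0.3 -0.3 -1.1 -0.5 -0.7 -0.2 -0.7  0.1 -0.4
 -0.3 -0.2  0.3  0.7 -0.1 -0.1]
-21.464771053079772
[ 0.6284 -0.2339] along 0.1245 lat 0.0164
[ 0.5932 -0.2248] along 0.0884 lat 0.0122
[ 0.6121 -0.2583] along 0.1182 lat -0.0121
[ 0.5844 -0.2484] along 0.0888 lat -0.013
```

```bash
python3 -m inch '[[-0.02,0.02,0,0,0,-0.05],[-0.022,0.024,0,0,0,-0.05],[-0.022,0.024,0,0,0,-0.05],[-0.022,0.024,0,0,0,-0.04],[-0.022,0.024,0,0,0,0],[-0.022,0.024,0,0,0,0],[0,0,0,0,0,0]]' >/dev/null; python3 -c "
from h import *
need([.612,-.315,.17],133.5)"
```

```text
shift(tool now) [-0.0134 -0.0135 -0.0162] rotvec [-0.0017 -0.0226  0.0066] | tcp [ 0.6122 -0.2957  0.1541] [-179.9   -1.3  133.9] j [-31.4  36.4  83.6   0.3  61.2 -75.5] F [-0.1 -0.5 -0.8] t 14.2
```

```bash
python3 -m inch '[[-0.014,-0.014,0,0,-0.022,0],[-0.003,-0.003,0.01,0,0,0],[0,0,0.02,0,0,0],[0,0,0,0,0,0]]' >/dev/null; python3 -c "
from h import *
need([.610,-.313,.072],133.5)"
```

```text
shift(tool now) [0.0058 0.0061 0.0424] rotvec [-0.0039 -0.0077  0.0079] | tcp [ 0.61   -0.3215  0.1144] [-179.8   -0.4  134. ] j [-33.2  39.3  84.6  -0.1  56.6 -77.1] F [-0.3  0.5 -1.7] t 14.53
```

```bash
python3 -m inch '[[0,0.003,0.014,0,-0.007,0],[0,0,0.014,0,0,0],[0,0,0.012,0,0,0],[0,0,0,0,0,0]]' >/dev/null; python3 snap.py 7; python3 -c "
from h import *
need([.610,-.313,.072],133.5)"
```

```text
R 0.1552 th 311.0 z 0.0705 yaw want 220.98974903272938 rot [-179.7   -0.3  133.7] F [0.2 0.3 0.3] j [-33.  42.  87.  -0.  52. -77.] t 14.8667
shift(tool now) [0.046  0.0024 0.0437] rotvec [ 1.000e-04 -8.200e-03 -1.523e+00] | tcp [ 0.6081 -0.3214  0.0705] [-179.7   -0.3  133.7] j [-33.3  42.   86.7  -0.3  51.7 -76.8] F [0.2 0.3 0.3] t 14.87
shift(tool now) [0.0059 0.0067 0.0008] rotvec [-0.0044 -0.0024  0.0041] | tcp [ 0.6092 -0.3219  0.0728] [-1.798e+02 -1.000e-01  1.337e+02] j [-33.3  41.9  86.5  -0.3  51.8 -76.8] F [ 0.9 -0.5  0.7] t 14.97
```

View pics/side7.png

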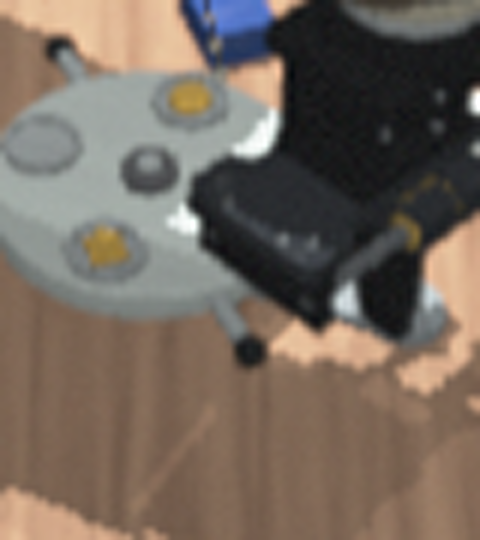

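```bash
python3 -m inch '[[0.006,0.006,0,0,0,0],[0.006,0,0,0,0,0],[0.005,0,0,0,0,0],[0.0039,-0.001,0,0,0,0.07],[0.0039,-0.001,0,0,0,0.07],[0.0039,-0.001,0,0,0,0.07]]' >/dev/null
cat >> h.py <<'E'
P=np.array([.6275,-.2512])
def repn():
    s=ctrl.read_state();y=np.radians(s['ee_rot'][2])
    tx=np.array([np.cos(y),np.sin(y)]);ty=np.array([np.sin(y),-np.cos(y)])
    v=P-s['tcp_pos'][:2]; th=np.degrees(np.arctan2(-v[1],-v[0]))%360; r=np.hypot(*v)
    a=th-np.degrees(np.arcsin(.015/r))
    print('post in tool x,y',(v@tx).round(4),(v@ty).round(4),'arm dir if contact',a.round(1),'(158.8) yaw want',(a-90).round(1),'rot',s['ee_rot'].round(1),'z',s['tcp_pos'][2].round(4),'F',s['contact_force'].round(1),'t',s['time_s'],'r',r)
E
python3 -c "
from h import *
repn()"
```

```text
post in tool x,y 0.0203 0.054 arm dir if contact 216.9 (158.8) yaw want 126.9 rot [-179.9    0.3  121.4] z 0.0775 F [ 1.  -2.  -0.7] t 15.4667 r 0.05767207476830447
```

```bash
python3 -m inch '[[-0.004,0,0.004,0,0,0],[0,0,0.004,0,0,0],[0.004,0,0,0,0,0],[0.004,0,0.001,0,0,0]]' >/dev/null
python3 -c "
from h import *
repn()"
```

```text
post in tool x,y 0.0159 0.0536 arm dir if contact 212.6 (158.8) yaw want 122.6 rot [-180.     0.5  121.6] z 0.0699 F [ 1.3 -1.9  1.1] t 15.8 r 0.05591745336549686
```

```bash
python3 -m inch '[[0.0039,-0.001,-0.001,0,0.008,0.05],[0.0039,-0.001,0,0,0,0.07],[0.0039,-0.001,0,0,0,0.07],[0.0039,-0.001,0,0,0,0.07],[0.0039,-0.001,0,0,0,0.07]]' >/dev/null
python3 -c "
from h import *
repn()"
```

```text
post in tool x,y 0.0139 0.054 arm dir if contact 191.2 (158.8) yaw want 101.2 rot [1.799e+02 1.000e-01 1.025e+02] z 0.0707 F [ 1.8 -1.  -1.3] t 16.2167 r 0.05579135175034053
```

```bash
python3 -m inch '[[0.0039,-0.001,-0.001,0,0,0.07],[0.0039,-0.001,0,0,0,0.07],[0.0039,-0.001,0,0,0,0.07],[0.0039,-0.001,0,0,0,0.07],[0.0039,-0.001,0,0,0,0.07]]' >/dev/null
python3 -c "
from h import *
repn()"
```

```text
post in tool x,y 0.0133 0.0548 arm dir if contact 170.0 (158.8) yaw want 80.0 rot [179.6   0.2  81.8] z 0.0717 F [ 0.4 -1.  -0.3] t 16.6333 r 0.05642548229871755
```

```bash
python3 -m inch '[[0.0039,-0.001,0,0.004,0,0.07],[0.0039,-0.001,0,0,0,0.07]]' >/dev/null
python3 -c "
from h import *
repn()"
python3 -m inch '[[0.003,-0.001,0,0,0,0.05],[0.002,0,0,0,0,0.02]]' >/dev/null
python3 -c "
from h import *
repn()"
```

```text
post in tool x,y 0.0132 0.0552 arm dir if contact 161.6 (158.8) yaw want 71.6 rot [179.8   0.2  73.5] z 0.0717 F [ 0.2 -2.1 -0.4] t 16.8 r 0.056796123193354295
post in tool x,y 0.0161 0.0549 arm dir if contact 160.5 (158.8) yaw want 70.5 rot [179.6   0.6  69.4] z 0.0718 F [-10.4 -18.4  -1.9] t 16.9667 r 0.05720007607593242
```

```bash
python3 -m inch '[[0,0,0,0,0,0]]'; python3 -m inch '[[-0.005,0,0,0,0,0],[-0.02,0,0,0,0,0],[-0.02,0,0,0,0,0],[-0.02,0,0,0,0,0],[0,0,-0.02,0,0,0],[0,0,-0.03,0,0,0],[0,0,-0.03,0,0,0],[-0.02,0,-0.02,0,0,0],[-0.03,0,-0.02,0,0,0],[0,0,0,0,0,0]]'; python3 snap.py 8
```

```text
time_s: 17.05
tcp_pos: [0.57, -0.2479, 0.0718]
ee_rot: [179.6, 0.7, 69.4]
contact_force: [-0.0, -0.3, 0.2]
gripper_width: 0.0002
time_s: 17.88
tcp_pos: [0.5262, -0.3562, 0.1958]
ee_rot: [180.0, 0.5, 70.2]
contact_force: [-0.3, -0.7, 0.5]
gripper_width: 0.0002
R 0.1533 th 277.4 z 0.1958 yaw want 187.44338762451468 rot [180.    0.5  70.2] F [-0.3 -0.7  0.5] j [-40.  30.  89.  -1.  61. -20.] t 17.8833
shift(tool now) [ 0.0408 -0.0203  0.1685] rotvec [-0.0082  0.0059 -2.0455] | tcp [ 0.5262 -0.3562  0.1958] [180.    0.5  70.2] j [-39.9  30.   89.1  -0.5  60.7 -19.9] F [-0.3 -0.7  0.5] t 17.88
```

View pics/side8.png

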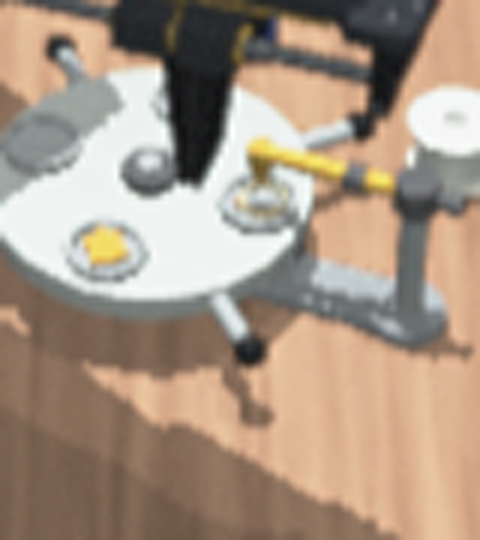

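View pics/top8.png

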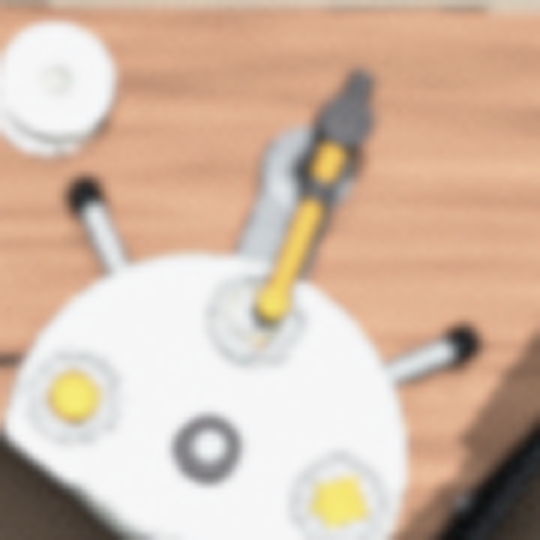

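View pics/side8_full.png

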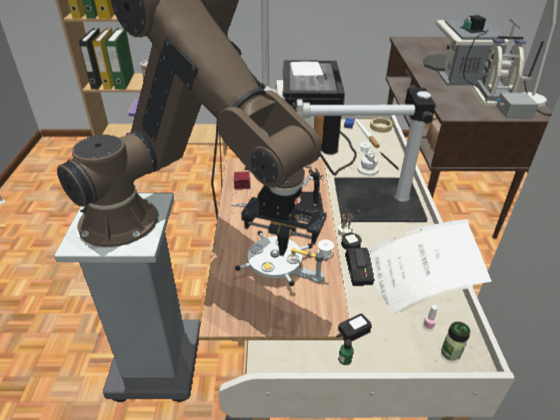

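```bash
python3 - <<'E'
from h import *
A=lambda x,y:(310+x/6,140+y/6);B=lambda x,y:(250+x/6,225+y/6)
n=tri(A(271,303),B(260,152));p=tri(A(343,118),B(418,188));print(n,p)
v=p[0][:2]-n[0][:2];print(np.degrees(np.arctan2(v[1],v[0])))
v=ray('top',A(343,118),.09)-ray('top',A(271,303),.085);print(np.degrees(np.arctan2(v[1],v[0])))
t=np.radians(-21.2)
def g(s):
  a=t+np.pi+(1.4-s[0]); N=np.r_[P+.075*np.array([np.cos(a),np.sin(a)]),.085];return np.r_[proj('top',N)[0]-A(271,303),proj('side',N)[0]-B(260,152)]
r=least_squares(g,[1.3]);print(r.x,r.fun)
E
```

```text
(array([ 0.5576094 , -0.22432681,  0.07893209]), np.float64(0.014427328839474285)) (array([ 0.62836066, -0.25239994,  0.08341448]), np.float64(0.2306641740649411))
-21.642502010763444
-21.465371151312876
[1.38347305] [ 0.87024767 -0.30736928 -0.08894519 -1.39389966]
```

```bash
python3 -c "
from h import *
ctrl.close_job()
s=ctrl.read_state();print(s['time_s'],s['contact_force'])"
```

```text
the job is handed in; nothing more can be done
the job is handed in; nothing more can be done
```

The ring's dish is at the welding station and the nozzle arm is at its stop over the ring. I handed the job in at about 18 s.

- **Wheel:** With the closed fingertips I pushed two spoke balls, one after the other, turning the wheel clockwise by about 124.5°. My last fit puts the ring's dish at -21.5° in world axes. The stand's axis came out at -21.2° from the post and -21.5° from the nozzle arm at its stop.
- **Nozzle arm:** I pushed it round until it stopped moving, with the wrist force at about 21 N, then backed off. The nozzle measures at (0.558, -0.224), matching the dish centre calculated from the wheel fit to within 1 mm.
- **Last pictures:** The ring, pendant and blank still lie in their dishes. The spool and box look unmoved. I did not measure the bystanders again, and the arm hid the tweezers and wax block in the last views.
- **Disagreements:** A single-angle fit of the nozzle arm gave 1.383 rad instead of 1.4, with errors of up to 1.4 pixels, which I put down to measuring error. During both pushes the fingertips drifted up (to z = 0.041 on the wheel, 0.078 on the arm). I backed off, lowered them and carried on.

The gripper was clear of everything at hand-in, with the wrist force near zero.

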